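# Make up two specimen kits

## Robot

A 7-joint arm with a two-finger parallel gripper is mounted at the origin on the work surface. World frame = base frame: x ahead of the robot, y to its left, z up, the work surface at z = 0. Lengths are in m, angles in rad, forces in N, time in s.
With the tool pointing down it reaches from about 0.375 to 0.925 m from the base axis. Payload 3.1 kg.
Tool frame: the origin (TCP) lies midway between the tips of the shut fingers; the grasp point (between the pads) lies env.hold_point_z behind it (env.hold_point_z is the distance from the TCP to the grasp point, in m); z points along the fingers, y is the line along which they close (so a half turn about z gives the same grasp; the last joint's range is limited). The gripper opens to 85 mm and grips with 20 to 120 N. Pads are 22 mm wide; open, the fingers measure 114 mm over their backs; the gripper's body (76 mm by 85 mm) begins 54 mm behind the grasp point. The pads swing forward as they close: fully open they stand 13 mm farther back than shut.
Start: joints at [-1.206, 0.383, 0.044, 1.598, -0.018, 1.161, -0.05], TCP at [0.29, 0.582, 0.231] pointing down, gripper open.
Joint ranges: [-2.61, 2.61], [-0.41, 2.15], [-1.48, 1.57], [0, 2.5], [-1.57, 4.71], [0.05, 1.97], [-2.85, 2.85]. Speed limits (rad/s): [2.79, 2.79, 3.14, 3.14, 3.14, 3.14, 3.14].

## Interface

Orientations are given as a unit quaternion [x, y, z, w].
In Python, from plant import env gives the robot as it stands.
- The arm moves only by the tool servo_tool, never from a script. Its arguments are lists of equal length, an entry for each row: "slide": the shift along the tool's x, y, z in mm, a list of three; "turn": the turn about the tool's z in degrees; "fingers": the gripper command: -1 is shut, 1 is fully open, values between are in proportion. A call has 1 to 12 rows; each row shifts and turns the commanded pose from where the row before left it, along the tool's axes as they then stand; what a row does not reach is not made up. A row lasts 1/8 s, in which the tool goes at most 62.5 mm and 10.7 degrees, less where a joint would pass 70% of its speed; a pose out of reach is approached as far as the arm can. A call is refused whole if a number of a shift passes 62.5 or a number of a turn 10.7, either way. A call with a gripper value outside its range is refused whole. The fingers move at their own pace and stop on an object; "force" is the grip in N (left out, the last holds). Time passes only in rows, so rows that do not move let the fingers close. It gives the time, the measured TCP pose, the force, the opening and the grip force at its end, in the units of the state.
- env.observe(): the state, without advancing time (a new reading comes with each control period).
- env.camera(name): name is "side" or "top"; returns (picture, depth): 480x640x3 uint8, blue, green, red; 480x640 float32, m along the optical axis (not along the pixel's ray), 0 where there is no reading.
- env.camera_info(name): a dict with "intrinsics" (3x3 intrinsics, pixels), "R" (3x3) and "t" (3): a world point X has camera coordinates R X + t. Camera axes: x right, y down, z forward; pixel columns grow to the right and rows downward; lengths in m; the calibration is good to about 2 mm. A picture is of the moment at which its call begins. camera_info takes no time and is no camera call.
- env.close_job(): hands the job in; it is judged then, once.
The state is a dict: "time_s": time; "joints": joint angles; "joint_vel": joint speeds; "joint_efforts": joint torques, N m; "ee_pos": TCP position; "tool_rot": TCP orientation; "contact_force": force on the tool from outside, world axes, zero at the start; "moment": the same for the moment, N m; "opening": finger opening in m; "gripper_force": force on a finger pad.
Only numpy, scipy, OpenCV 4.12 (cv2) and the standard library are available. Lean on these libraries where they do the work, as an engineer would, in place of code of your own. Each camera call takes 0.05 s, during which the arm holds its last target. There are 200 camera calls.

## Task

Make up the two specimen kits for the teaching collection, each piece lying flat (the vials standing) on the floor of the pocket cut for it: in the blue tray the long limb bone, the knucklebone and the red-capped vial, in the green tray the vertebra and the yellow-capped vial. Keep these two vials upright all the way, and leave the spare short bone and the black-capped vial where they are.

Things in the scene. Friction and masses are not known exactly. Their poses are not given: they have to be found in the camera images.
- blue_tray: Fixed tray: blue base 136 (x) by 180 mm (y) under dark foam, 14 mm tall in all. Origin: centre of its underside, z up. Pockets cut through the 6 mm foam show a blue floor 8 mm above the desk (centre x, y in tray; size x by y): long pocket for the long limb bone at (+34, 0), 50 by 136; middle-sized pocket for the knucklebone at (-31, +40), 56 by 70; square vial pocket at (-31, -45), 52 by 52 mm.
- green_tray: Fixed tray: green base 136 (x) by 180 mm (y) under dark foam, 14 mm tall in all. Origin: centre of its underside, z up. Pockets cut through the 6 mm foam show a green floor 8 mm above the desk (centre x, y in tray; size x by y): large square pocket for the vertebra at (0, +36), 80 by 80; square vial pocket at (0, -45), 52 by 52 mm.
- long_bone: Long limb bone, tan, 110 mm long, lying along its x: a slim round shaft (15 mm diameter, its axis 14 mm above the underside) between two knobbly flat-footed ends, each 20 mm long, 28 mm wide and about 25 mm tall; 40 to 85 g. Origin: below the middle of the shaft, at the level of the ends' underside; either way round is the same.
- knucklebone: Knucklebone, a compact brown block with four bumps on top, 42 mm (x) by 28 mm (y) by 30 mm tall (straight sides up to about 20 mm), 28 to 56 g. Origin: centre of its underside, z up.
- vertebra: Vertebra, tan, 61 mm (x) by 60 mm (y), 35 to 70 g: a round body 32 mm in diameter, 30 mm tall, centred at x = -10 mm (grip it there across y); behind it two side wings (14 mm tall, rooted at x = 13, reaching y = +-29 mm) and a spine (20 mm tall, reaching x = 35 mm). Origin: underside level, 10 mm from the round body's axis towards the spine; z up.
- red_vial: upright sealed sample vial, amber body with a paper band, red cap; 28 mm diameter, 60 mm tall, 35 to 70 g. Origin: centre of its underside, z up its axis. Belongs to the blue kit.
- yellow_vial: upright sealed sample vial, amber body with a paper band, yellow cap; 28 mm diameter, 60 mm tall, 35 to 70 g. Origin: centre of its underside, z up its axis. Belongs to the green kit.
- black_vial: upright sealed sample vial, amber body with a paper band, black cap; 28 mm diameter, 60 mm tall, 35 to 70 g. Origin: centre of its underside, z up its axis. A spare: leave it where it stands.
- short_bone: Short limb bone, shaped like the long one but only 70 mm long. Origin: below the middle of the shaft, at the underside's level; x along the bone. A spare: leave it where it lies.
Not all that is in view belongs to the job. Leave any pink or purple look-alike of the long_bone alone.

How it is judged:
At the end, for the whole second after the job is handed in: Released, at rest, tilted < 0.15 rad, under 4 mm above the pocket floor; off the pocket centre along tray x and y by at most: long bone 15 mm (and 0.3 rad along it), knucklebone 18, vertebra 22, vials 14. Short bone and black vial within 20 mm of their starts (x of long_bone in the frame of blue_tray between 0.019 and 0.049 m and y of long_bone in the frame of blue_tray between -0.015 and 0.015 m and z of each of long_bone, knucklebone, red_vial in the frame of blue_tray below 0.012 m and angle between each of long_bone, knucklebone, red_vial, vertebra, yellow_vial's own z axis and vertical below 0.15 rad and linear speed of each of long_bone, knucklebone, red_vial, vertebra, yellow_vial below 0.02 m/s and angular speed of each of long_bone, knucklebone, red_vial, vertebra, yellow_vial below 0.2 rad/s and angle between the x axis of long_bone and the y axis of blue_tray, either way round below 0.3 rad and x of knucklebone in the frame of blue_tray between -0.049 and -0.013 m and y of knucklebone in the frame of blue_tray between 0.022 and 0.058 m and x of red_vial in the frame of blue_tray between -0.045 and -0.017 m and y of red_vial in the frame of blue_tray between -0.059 and -0.031 m and x of vertebra in the frame of green_tray between -0.022 and 0.022 m and y of vertebra in the frame of green_tray between 0.014 and 0.058 m and z of each of vertebra, yellow_vial in the frame of green_tray below 0.012 m and x of yellow_vial in the frame of green_tray between -0.014 and 0.014 m and y of yellow_vial in the frame of green_tray between -0.059 and -0.031 m and distance of each of short_bone, black_vial from where it was at the start of the episode below 0.02 m); the robot touches nothing.
It fails at once if the red- or yellow-capped vial is tipped more than 0.6 rad (angle between any of red_vial, yellow_vial's own z axis and vertical above 0.6 rad).
It fails at once if a spare (short bone or black-capped vial) is moved more than 30 mm (distance of any of short_bone, black_vial from where it was at the start of the episode above 0.03 m).
It also fails if it takes over 115 s, if anything falls off the work surface, if the arm or the gripper's body presses on something with over 40 N, if the wrist force passes 120 N, or if a joint passes its speed limit or range.

## Working session

There is one attempt and no reset: what is moved stays moved. The work goes in short steps, Python scripts to look and compute and a tool call to move; the robot and the scene stay as the last step left them, time stands still between calls to the robot, and variables do not carry over. Pictures are saved under pics/ and viewed, at most 14 in all, crops included, and the job is handed in when it is done.

Besides the shell and the picture viewer there is one more tool, called by a JSON object that holds its "api" and its "payload". servo_tool: Moves the arm, as the interface text tells. Its arguments: {"type":"object","properties":{"slide":{"type":"array","items":{"type":"array","items":{"type":"number"}}},"turn":{"type":"array","items":{"type":"number"}},"fingers":{"type":"array","items":{"type":"number"}},"force":{"type":"number"}},"required":["slide","turn","fingers"]}

```bash
mkdir -p pics; cat > h.py <<'E'
import numpy as np, cv2
from plant import env
def snap(n,tag):
    p,d=env.camera(n); cv2.imwrite(f'pics/{tag}.png',p); np.save(f'pics/{tag}.npy',d); return p,d
def world(n,u,v,d):
    c=env.camera_info(n);K=np.array(c['intrinsics']);R=np.array(c['R']);t=np.array(c['t'])
    return R.T@(np.linalg.inv(K)@np.array([u,v,1.])*d-t)
def onz(n,u,v,z):
    c=env.camera_info(n);K=np.array(c['intrinsics']);R=np.array(c['R']);t=np.array(c['t'])
    o=-R.T@t;r=R.T@np.linalg.inv(K)@np.array([u,v,1.]);return o+r*(z-o[2])/r[2]
E
python3 - <<'E'
from h import *
snap('top','t0');snap('side','s0')
print(env.hold_point_z,env.observe())
for n in('top','side'):
    c=env.camera_info(n);print(n,c)
E
```

```text
0.0187 {'time_s': 0.1, 'joints': array([-1.20581038,  0.38375261,  0.04387397,  1.59942144, -0.01789844,
        1.16122013, -0.0498895 ]), 'joint_vel': array([-0.00074046, -0.00192134, -0.00133685, -0.00404735,  0.00127583,
       -0.00034767, -0.00021475]), 'joint_efforts': array([ 2.74186765e-03, -4.34729612e+01,  1.02921221e+00, -2.50455326e+01,
        1.08999884e-02,  5.42401947e-03,  1.66264579e-05]), 'ee_pos': array([0.28982575, 0.58084555, 0.23001171]), 'tool_rot': array([ 2.29306038e-01,  9.73353631e-01, -1.18637678e-03, -2.06865823e-04]), 'contact_force': array([-0.11092678, -0.26283635, -0.287049  ]), 'moment': array([ 0.03330586, -0.03635251, -0.03415432]), 'gripper_force': 0.0, 'opening': 0.0855362337364474}
top {'intrinsics': array([[564.56157411,   0.        , 326.77809735],
       [  0.        , 564.56157411, 236.69461998],
       [  0.        ,   0.        ,   1.        ]]), 'R': array([[-0.0025953 , -0.99997288,  0.0068923 ],
       [-0.99664291,  0.00202253, -0.0818463 ],
       [ 0.08183014, -0.00708158, -0.99662113]]), 't': array([0.0138328 , 0.47753758, 1.2349711 ])}
side {'intrinsics': array([[543.96238247,   0.        , 322.93449892],
       [  0.        , 543.96238247, 233.89914078],
       [  0.        ,   0.        ,   1.        ]]), 'R': array([[ 0.87669946, -0.48096475, -0.00842412],
       [-0.34931068, -0.6244858 , -0.69856963],
       [ 0.33072662,  0.61537825, -0.71549249]]), 't': array([-0.38623929,  0.22651785,  1.08338323])}
```

View pics/t0.png

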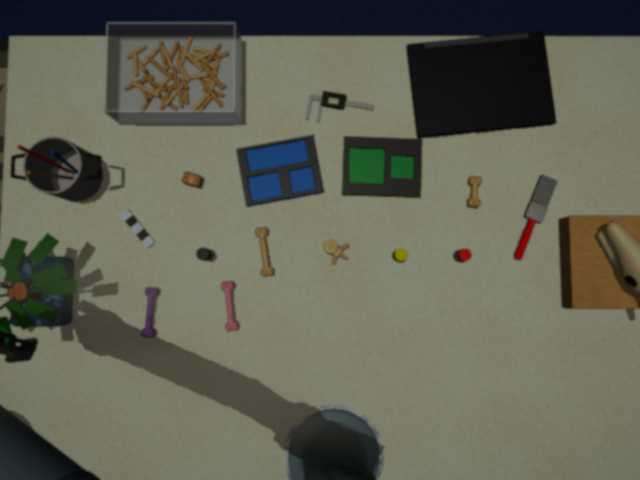

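View pics/s0.png

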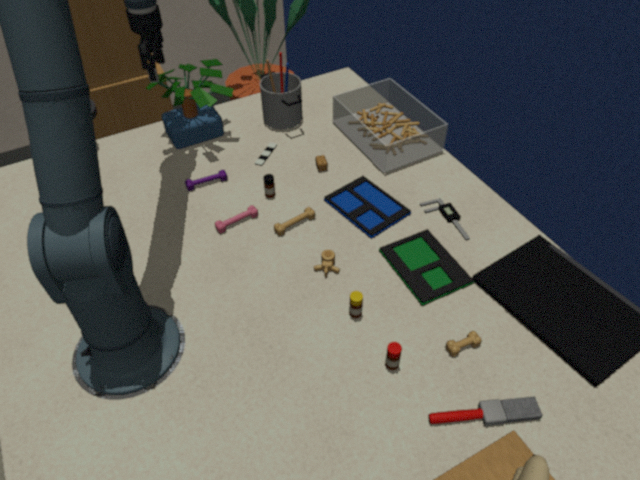

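The top view shows the blue tray at about (280,170) and the green tray at (382,167). The long bone is at (264,251), the knucklebone at (193,180), the vertebra at (336,250), the yellow vial at (401,255) and the red vial at (464,255). The spares are the black vial at (205,254) and the short bone at (474,191). Next I'll enlarge.

```bash
python3 - <<'E'
from h import *
p=cv2.imread('pics/t0.png');d=np.load('pics/t0.npy')
c=cv2.resize(np.clip(p[135:285,170:490]*1.7,0,255).astype(np.uint8),None,fx=2.5,fy=2.5,interpolation=cv2.INTER_CUBIC);cv2.imwrite('pics/t0c.png',c)
e=cv2.resize(np.clip(p[220:285,240:355]*1.7,0,255).astype(np.uint8),None,fx=6.5,fy=6.5,interpolation=cv2.INTER_CUBIC)
e2=cv2.resize(np.clip(p[165:195,178:208]*1.7,0,255).astype(np.uint8),None,fx=6,fy=6,interpolation=cv2.INTER_CUBIC)
e[:180,:180][:]=e2 ;cv2.imwrite('pics/t0e.png',e)
h=cv2.cvtColor(p,cv2.COLOR_BGR2HSV)
for nm,lo,hi,box in(('blue',100,125,(230,330,125,215)),('green',50,80,(335,430,125,205))):
    m=cv2.inRange(h,(lo,120,50),(hi,255,255));k=np.zeros_like(m);a,b,y0,y1=box;k[y0:y1,a:b]=m[y0:y1,a:b]
    for q in cv2.findContours(k,cv2.RETR_EXTERNAL,cv2.CHAIN_APPROX_NONE)[0]:
        if cv2.contourArea(q)<100: continue
        w=np.array([onz('top',*x[0],0.008)[:2] for x in q],np.float32)
        print(nm,cv2.minAreaRect(q)[0],cv2.minAreaRect(w*1000))
# heights in object boxes: points above desk
def pts(u0,u1,v0,v1,zmin):
    P=np.array([world('top',u,v,d[v,u]) for v in range(v0,v1) for u in range(u0,u1) if d[v,u]>0]);return P[P[:,2]>zmin]
for nm,b in dict(long=(250,280,222,282),knuckle=(178,208,168,192),vert=(318,355,235,268),yel=(388,412,244,266),red=(452,474,244,266),blk=(193,217,244,266),short=(464,486,172,212)).items():
    P=pts(*b,0.008);r=cv2.minAreaRect((P[:,:2]*1000).astype(np.float32));T=P[P[:,2]>P[:,2].max()-0.010]
    print(nm,len(P),r,P[:,2].max(),T.mean(0)*1000)
print(pts(290,300,230,240,-1).mean(0))
E
```

```text
blue (264.3919677734375, 186.15602111816406) ((593.311767578125, 153.13323974609375), (57.4254264831543, 71.68095397949219), 10.416358947753906)
blue (301.67303466796875, 179.36538696289062) ((608.7289428710938, 69.05677795410156), (53.40425491333008, 54.09613037109375), 11.345235824584961)
blue (276.8160095214844, 154.98800659179688) ((664.7244873046875, 125.4023208618164), (51.776283264160156, 138.29580688476562), 10.444324493408203)
green (401.5, 167.0) ((636.7860717773438, -157.24546813964844), (52.13862228393555, 50.85712814331055), 89.13435363769531)
green (366.23907470703125, 165.58834838867188) ((640.158203125, -77.24114990234375), (80.70950317382812, 79.67145538330078), 87.84876251220703)
long 439 ((445.83740234375, 152.35484313964844), (109.62992095947266, 29.402074813842773), 7.326447486877441) 0.029588328364657746 [445.6732485  152.53139617  22.89240182]Traceback (most recent call last):
  File "<stdin>", line 18, in <module>
  File "<stdin>", line 16, in pts
  File "h.py", line 6, in world
    c=env.camera_info(n);K=np.array(c['intrinsics']);R=np.array(c['R']);t=np.array(c['t'])
ValueError: time passes only in moves, steps and waits
```

View pics/t0e.png

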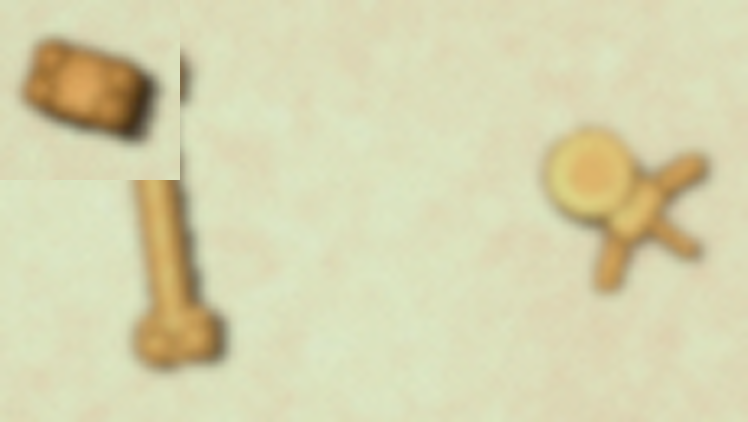

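View pics/t0c.png

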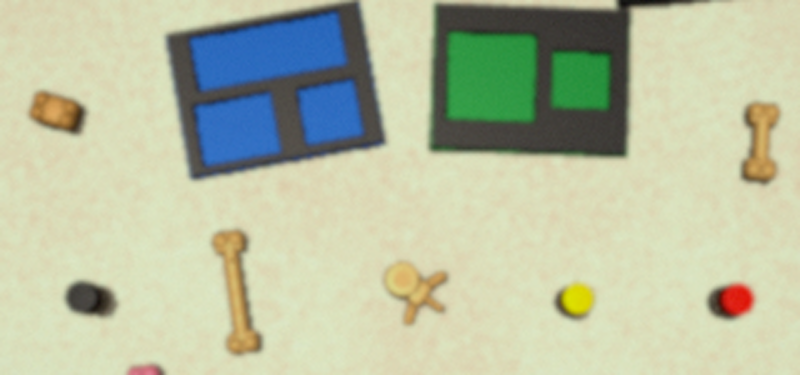

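The enlarged crops show the vertebra body at pixel (330.8,246.6), with its spine pointing down and right to (347,258.5). The knucklebone is at about (191.8,179.3), with its long axis tilted slightly down to the right. The long bone lies almost along x.

```bash
cat > h.py <<'E'
import numpy as np, cv2
from plant import env
C={n:tuple(np.array(env.camera_info(n)[k]) for k in('intrinsics','R','t')) for n in('top','side')}
def snap(n,tag):
    p,d=env.camera(n); cv2.imwrite(f'pics/{tag}.png',p); np.save(f'pics/{tag}.npy',d); return p,d
def ray(n,u,v):
    K,R,t=C[n]; return R.T@np.linalg.inv(K)@np.array([u,v,1.]), -R.T@t
def onz(n,u,v,z):
    r,o=ray(n,u,v); return o+r*(z-o[2])/r[2]
def cloud(n,d):
    K,R,t=C[n]; v,u=np.mgrid[:480,:640]; r=np.linalg.inv(K)@np.stack([u.ravel(),v.ravel(),np.ones(u.size)])
    return (R.T@(r*d.ravel()-t[:,None])).T.reshape(480,640,3)
E
python3 - <<'E'
from h import *
np.set_printoptions(precision=1,suppress=True)
X=cloud('top',np.load('pics/t0.npy'))
for nm,b in dict(long=(250,280,222,282),knuckle=(178,208,168,192),vert=(318,355,235,268),yel=(388,412,244,266),red=(452,474,244,266),blk=(193,217,244,266),short=(464,486,172,212)).items():
    P=X[b[2]:b[3],b[0]:b[1]].reshape(-1,3);P=P[P[:,2]>0.008];r=cv2.minAreaRect((P[:,:2]*1000).astype(np.float32));z=np.percentile(P[:,2],95);T=P[P[:,2]>z-0.006]
    print(nm,len(P),np.array(r[0]),np.array(r[1]),r[2],z,len(T),T.mean(0)*1000)
print('desk',X[225:240,285:320].reshape(-1,3).mean(0)*1000)
for n,u,v,z in(('body',330.8,246.6,.03),('spine',346.5,258.2,.02),('w1',347,246,.014),('w2',333.5,263,.014),('yel',401,254.8,.06),('red',464.3,254.8,.06),('kn',191.8,179.3,.02),('kdirA',183.5,176.5,.02),('kdirB',200.5,182,.02)): print(n,onz('top',u,v,z)*1000)
for n,u,v in(('blue TL',237,149),('TR',313,136),('BR',324,192),('BL',247,206)): print(n,onz('top',u,v,.014)*1000)
E
```

```text
long 445 [413.2 119.7] [193.5  83.3] 45.376399993896484 0.026907369472685152 235 [444.7 149.4  55.4]
knuckle 259 [504.8 171.5] [395.1  36. ] 54.29826736450195 0.03294406714892664 141 [601.  306.   64.6]
vert 325 [422.6  -6.6] [53.6 97.1] 88.26791381835938 0.03438415831099216 127 [452.    5.7  89.7]
yel 164 [ 436.3 -144.2] [26.3 26.9] 89.0157470703125 0.06333282895011559 109 [ 436.7 -145.5   60.7]
red 198 [ 413.5 -136.6] [ 28.  324.4] 8.768794059753418 0.06308857797836197 117 [ 435.9 -279.7   70.6]
blk 189 [439.  280.4] [26.9 27.2] 14.507506370544434 0.06314953064338687 118 [439.3 280.5  60.5]
short 332 [ 473.3 -170.1] [ 64.7 426.2] 35.81361389160156 0.027515239189577087 156 [ 571.9 -304.2   72.1]
desk [489.2  68.3   7.5]
body [454.8   4.   30. ]
spine [429.6 -30.8  20. ]
w1 [457.1 -32.3  14. ]
w2 [419.3  -2.1  14. ]
yel [ 434.9 -146.2   60. ]
red [ 434.6 -282.3   60. ]
kn [606.9 314.2  20. ]
kdirA [613.3 332.9  20. ]
kdirB [600.8 294.7  20. ]
blue TL [677.1 214.9  14. ]
TR [706.9  43.3  14. ]
BR [578.8  18.7  14. ]
BL [547.4 191.2  14. ]
```

The vertebra goes first, so I turn the tool while coming down.

```bash
cat >> h.py <<'E'
from scipy.spatial.transform import Rotation as Ro
def go(x,y,z,phi):
    s=env.observe();R=Ro.from_quat(s['tool_rot']).as_matrix();f=np.degrees(np.arctan2(R[1,0],R[0,0]))
    t=(f-phi+180)%360-180; a=np.radians(phi); e=np.array([x,y,z])-s['ee_pos']*1000
    F=np.array([[np.cos(a),np.sin(a),0],[np.sin(a),-np.cos(a),0],[0,0,-1]])
    print('t',s['time_s'],'pos',s['ee_pos'].round(4),'phi',f.round(1),'tilt',np.degrees(np.arccos(-R[2,2])).round(2),'open',round(s['opening'],4),'grip',s['gripper_force'],'| turn',t.round(1),'slide after turn',(F.T@e).round(1))
E
```

{"api": "servo_tool", "payload": {"slide": [[0,0,10],[0,0,10],[0,0,10],[0,0,10],[0,0,10],[0,0,10],[0,0,10],[0,0,10],[0,0,10],[0,0,10]], "turn": [10,10,10,10,10,10,10,10,10,10], "fingers": [1,1,1,1,1,1,1,1,1,1], "force": 40}}

```text
time_s: 1.35
ee_pos: [0.2898, 0.5811, 0.1302]
tool_rot: [0.894, 0.447, -0.001, 0.0]
contact_force: [0.3, 0.2, -0.7]
opening: 0.0852
gripper_force: 0.0
```

```bash
python3 -c "
from h import *
go(454.8,4,110,53)"
```

```text
t 1.35 pos [0.2898 0.5811 0.1302] phi 53.2 tilt 0.08 open 0.0852 grip 0.0 | turn 0.2 slide after turn [-361.6  479.1   20.2]
```

{"api": "servo_tool", "payload": {"slide": [[-30,40,0],[-30,40,0],[-30,40,0],[-30,40,0],[-30,40,0],[-30,40,0],[-30,40,0],[-30,40,0],[-30,40,0],[-30,40,0],[-30,40,0],[-31.6,39,20]], "turn": [0,0,0,0,0,0,0,0,0,0,0,0.2], "fingers": [1,1,1,1,1,1,1,1,1,1,1,1]}}

```text
time_s: 2.85
ee_pos: [0.4619, 0.0051, 0.1123]
tool_rot: [0.894, 0.449, 0.002, 0.0]
contact_force: [1.1, 0.6, 0.7]
opening: 0.0854
gripper_force: 0.0
```

```bash
python3 -c "
from h import *
go(454.8,4,5,53)
snap('top','t1');p,_=snap('side','s1')
cv2.imwrite('pics/s1c.png',cv2.resize(p[180:330,250:450],None,fx=4,fy=4,interpolation=cv2.INTER_CUBIC))"
```

```text
t 2.85 pos [0.4619 0.0051 0.1123] phi 53.3 tilt 0.26 open 0.0854 grip 0.0 | turn 0.3 slide after turn [ -5.2  -5.  107.3]
```

View pics/s1c.png

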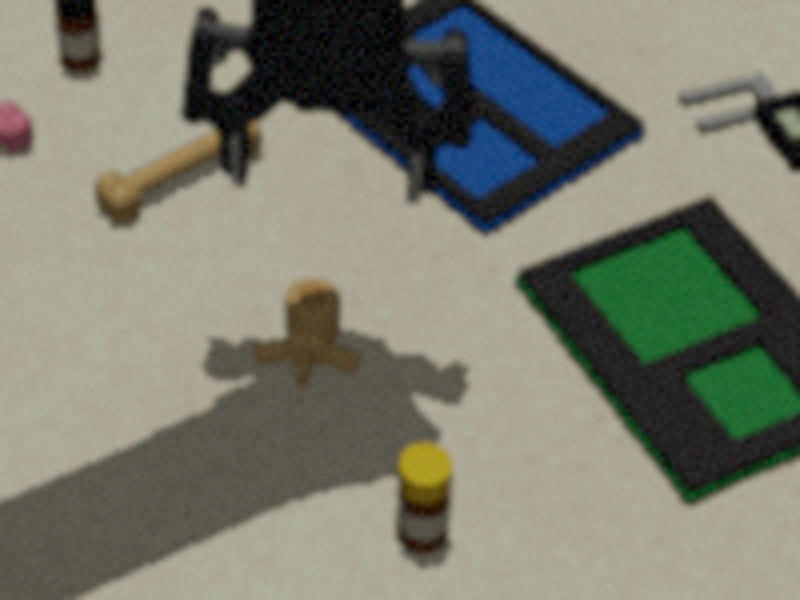

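The side view shows the gripper above the vertebra, with the spine pointing toward the camera and the grip axis across the wings. I'll descend partway, let it settle and check.

{"api": "servo_tool", "payload": {"slide": [[0,0,30],[0,0,25],[0,0,0],[0,0,0]], "turn": [0,0,0,0], "fingers": [1,1,1,1]}}

```text
time_s: 3.45
ee_pos: [0.4603, 0.0063, 0.0568]
tool_rot: [0.894, 0.449, 0.0, 0.0]
contact_force: [-0.4, -0.1, 0.2]
opening: 0.0857
gripper_force: 0.0
```

```bash
python3 -c "
from h import *
go(454.8,4,5,53)"
```

```text
t 3.45 pos [0.4603 0.0063 0.0568] phi 53.3 tilt 0.03 open 0.0857 grip 0.0 | turn 0.3 slide after turn [-5.2 -3.  51.8]
```

{"api": "servo_tool", "payload": {"slide": [[-5,-3,15],[0,0,20],[0,0,17],[0,0,0],[0,0,0],[0,0,0],[0,0,0],[0,0,0],[0,0,-10],[0,0,-25],[0,0,-35],[0,0,0]], "turn": [0,0,0,0,0,0,0,0,0,0,0,0], "fingers": [1,1,1,1,-1,-1,-1,-1,-1,-1,-1,-1], "force": 40}}

```text
time_s: 4.95
ee_pos: [0.457, 0.0041, 0.0767]
tool_rot: [0.894, 0.448, 0.003, 0.0]
contact_force: [-0.0, 0.2, -0.2]
opening: 0.0304
gripper_force: 39.7
```

```bash
python3 -c "
from h import *
go(639,-69,75,88)"
```

```text
t 4.95 pos [0.457  0.0041 0.0767] phi 53.3 tilt 0.35 open 0.0304 grip 39.67377305030823 | turn -34.7 slide after turn [-66.7 184.5   1.7]
```

{"api": "servo_tool", "payload": {"slide": [[0,0,0],[0,0,0],[0,0,0],[0,0,0],[-15,45,0],[-16,47,0],[-16,47,0],[-16,46,0],[0,0,20],[0,0,20],[0,0,0],[0,0,0]], "turn": [-8.7,-9,-9,-8,0,0,0,0,0,0,0,0], "fingers": [-1,-1,-1,-1,-1,-1,-1,-1,-1,-1,-1,-1]}}

```text
time_s: 6.45
ee_pos: [0.6361, -0.065, 0.0338]
tool_rot: [0.719, 0.695, -0.0, -0.001]
contact_force: [0.6, -0.4, -0.2]
opening: 0.0308
gripper_force: 39.9
```

```bash
python3 -c "
from h import *
go(640,-65,13,88)
snap('top','t2');p,_=snap('side','s2')
cv2.imwrite('pics/s2c.png',cv2.resize(p[200:320,340:500],None,fx=5,fy=5,interpolation=cv2.INTER_CUBIC))"
```

```text
t 6.45 pos [ 0.6361 -0.065   0.0338] phi 88.0 tilt 0.09 open 0.0308 grip 39.8519504070282 | turn 0.0 slide after turn [ 0.1  3.9 20.8]
```

View pics/s2c.png

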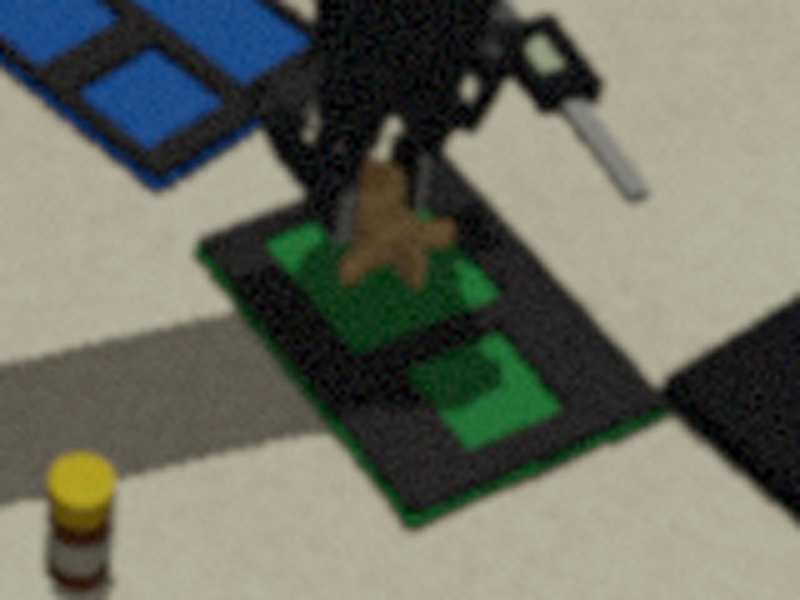

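{"api": "servo_tool", "payload": {"slide": [[0,4,8],[0,0,8],[0,0,4],[0,0,0],[0,0,0],[0,0,0],[0,0,0],[0,0,-15],[0,0,-30],[0,0,-45],[0,0,0],[0,0,0]], "turn": [0,0,0,0,0,0,0,0,0,0,0,0], "fingers": [-1,-1,-1,-1,0.3,0.3,0.3,0.3,0.3,0.6,1,1]}}

```text
time_s: 8.05
ee_pos: [0.6413, -0.0657, 0.105]
tool_rot: [0.719, 0.695, 0.0, 0.0]
contact_force: [-0.2, -0.2, -0.8]
opening: 0.0853
gripper_force: 0.0
```

```bash
python3 -c "
from h import *
go(435.5,-146,95,53)
go(435.5,-146,95,88)"
```

```text
t 8.05 pos [ 0.6413 -0.0657  0.105 ] phi 88.0 tilt 0.05 open 0.0853 grip 0.0 | turn 35.0 slide after turn [-188. -116.   10.]
t 8.05 pos [ 0.6413 -0.0657  0.105 ] phi 88.0 tilt 0.05 open 0.0853 grip 0.0 | turn -0.0 slide after turn [ -87.5 -202.9   10. ]
```

{"api": "servo_tool", "payload": {"slide": [[-17,-40,0],[-17.5,-41,0],[-18,-41,0],[-18,-41,0],[-17,-40,0],[0,0,5],[0,0,0],[0,0,0]], "turn": [0,0,0,0,0,0,0,0], "fingers": [1,1,1,1,1,1,1,1]}}

```text
time_s: 9.05
ee_pos: [0.4366, -0.1456, 0.0992]
tool_rot: [0.719, 0.695, -0.0, 0.0]
contact_force: [1.0, 0.8, -0.4]
opening: 0.0852
gripper_force: 0.0
```

```bash
python3 -c "
from h import *
snap('top','t3');p,_=snap('side','s3')
cv2.imwrite('pics/s3c.png',cv2.resize(p[200:320,320,500] if 0 else p[200:335,320:500],None,fx=4.4,fy=4.4,interpolation=cv2.INTER_CUBIC))
go(435.6,-145.3,22,88)"
```

```text
t 9.15 pos [ 0.4366 -0.1457  0.0994] phi 88.1 tilt 0.05 open 0.0853 grip 0.0 | turn 0.1 slide after turn [ 0.4 -1.  77.4]
```

View pics/s3c.png

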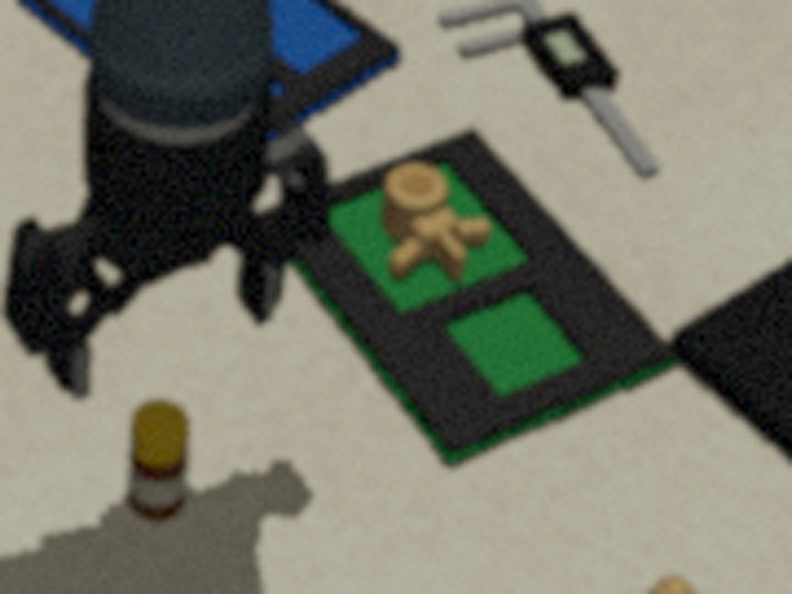

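The vertebra is lying in its pocket. Next I grasp the yellow vial.

{"api": "servo_tool", "payload": {"slide": [[0,-1,30],[0,0,30],[0,0,17],[0,0,0],[0,0,0],[0,0,0],[0,0,0],[0,0,0],[0,0,-10],[0,0,-20],[0,0,-20],[0,0,0]], "turn": [0,0,0,0,0,0,0,0,0,0,0,0], "fingers": [1,1,1,1,-1,-1,-1,-1,-1,-1,-1,-1], "force": 40}}

```text
time_s: 10.65
ee_pos: [0.4357, -0.1464, 0.0737]
tool_rot: [0.719, 0.695, 0.001, 0.001]
contact_force: [0.4, 0.4, -1.0]
opening: 0.0272
gripper_force: 39.4
```

```bash
python3 -c "
from h import *
go(636.8,-157.2,70,88)"
```

```text
t 10.65 pos [ 0.4357 -0.1464  0.0737] phi 88.0 tilt 0.22 open 0.0272 grip 39.438371658325195 | turn -0.0 slide after turn [ -3.8 201.4   3.7]
```

{"api": "servo_tool", "payload": {"slide": [[0,20,0],[-1,40,0],[-1,40,0],[-1,40,0],[-1,40,0],[0,21.4,0],[0,0,15],[0,0,10],[0,0,0],[0,0,0]], "turn": [0,0,0,0,0,0,0,0,0,0], "fingers": [-1,-1,-1,-1,-1,-1,-1,-1,-1,-1]}}

```text
time_s: 11.9
ee_pos: [0.6344, -0.1574, 0.0471]
tool_rot: [0.72, 0.694, -0.0, -0.0]
contact_force: [1.3, 0.5, -0.0]
opening: 0.0268
gripper_force: 39.5
```

```bash
python3 -c "
from h import *
go(636.8,-157.2,31,88)"
```

```text
t 11.9 pos [ 0.6344 -0.1574  0.0471] phi 87.9 tilt 0.05 open 0.0268 grip 39.50473755598068 | turn -0.1 slide after turn [ 0.3  2.3 16.1]
```

{"api": "servo_tool", "payload": {"slide": [[0,2,8],[0,0,5],[0,0,3],[0,0,0],[0,0,0],[0,0,0],[0,0,0],[0,0,0],[0,0,-30],[0,0,-40],[0,0,0],[0,0,0]], "turn": [0,0,0,0,0,0,0,0,0,0,0,0], "fingers": [-1,-1,-1,-1,-1,0.3,0.3,0.3,0.3,0.3,0.6,1]}}

```text
time_s: 13.4
ee_pos: [0.6372, -0.157, 0.1011]
tool_rot: [0.719, 0.695, 0.0, -0.0]
contact_force: [-0.0, 0.2, 0.3]
opening: 0.0837
gripper_force: 0.0
```

```bash
python3 -c "
from h import *
X=cloud('top',np.load('pics/t0.npy'));P=X[244:266,452:476].reshape(-1,3);P=P[(P[:,2]>.045)&(P[:,2]<.08)&(P[:,0]>.4)&(P[:,0]<.47)];print(len(P),(P.min(0)+P.max(0))/2,P.mean(0))
go(435,-281.5,100,88)"
```

```text
142 [ 0.43628828 -0.28319241  0.05584683] [ 0.43621414 -0.28202665  0.05900367]
t 13.4 pos [ 0.6372 -0.157   0.1011] phi 88.0 tilt 0.03 open 0.0837 grip 0.0 | turn -0.0 slide after turn [-131.5 -197.7    1.1]
```

{"api": "servo_tool", "payload": {"slide": [[-16,-25,0],[-26,-39,0],[-26,-39,0],[-26,-39,0],[-26,-39,0],[-12.3,-16,0],[0,0,0],[0,0,0]], "turn": [0,0,0,0,0,0,0,0], "fingers": [1,1,1,1,1,1,1,1]}}

```text
time_s: 14.4
ee_pos: [0.438, -0.2812, 0.1011]
tool_rot: [0.718, 0.696, 0.0, 0.0]
contact_force: [0.3, -0.7, 0.0]
opening: 0.0853
gripper_force: 0.0
```

```bash
python3 -c "
from h import *
snap('top','t4');p,_=snap('side','s4')
cv2.imwrite('pics/s4c.png',cv2.resize(p[220:380,340:540],None,fx=3.7,fy=3.7,interpolation=cv2.INTER_CUBIC))
go(435.5,-282.3,22,88)"
```

```text
t 14.5 pos [ 0.4381 -0.2811  0.1012] phi 88.2 tilt 0.04 open 0.0854 grip 0.0 | turn 0.2 slide after turn [-1.3 -2.5 79.2]
```

View pics/s4c.png

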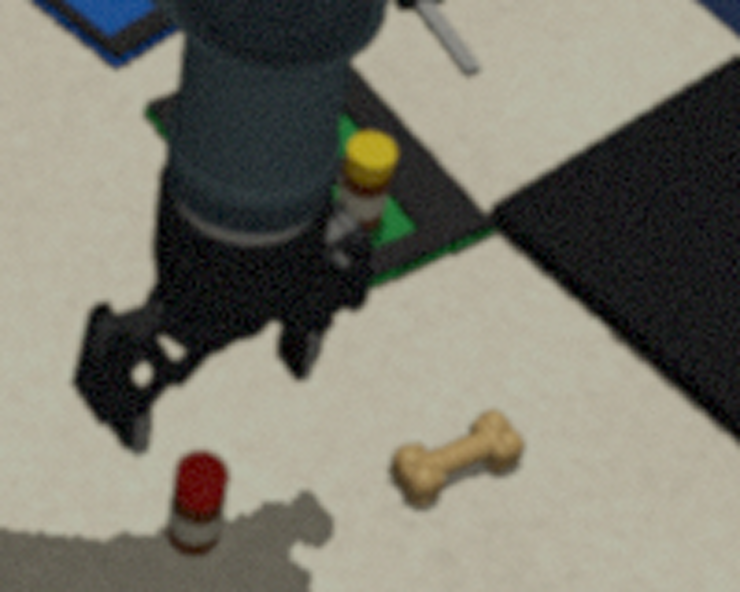

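The yellow vial is standing in its pocket, and the gripper is over the red vial. I'll grasp that now.

{"api": "servo_tool", "payload": {"slide": [[-1,-2.5,30],[0,0,30],[0,0,19],[0,0,0],[0,0,0],[0,0,0],[0,0,0],[0,0,0],[0,0,-20],[0,0,-40],[0,0,-40],[0,0,0]], "turn": [0,0,0,0,0,0,0,0,0,0,0,0], "fingers": [1,1,1,1,-1,-1,-1,-1,-1,-1,-1,-1], "force": 40}}

```text
time_s: 16.0
ee_pos: [0.436, -0.2853, 0.1264]
tool_rot: [0.72, 0.694, 0.002, 0.004]
contact_force: [0.5, -0.7, -1.4]
opening: 0.0274
gripper_force: 39.5
```

```bash
python3 -c "
from h import *
go(608.5,69,120,88)"
```

```text
t 16.0 pos [ 0.436  -0.2853  0.1264] phi 88.0 tilt 0.49 open 0.0274 grip 39.532034397125244 | turn -0.0 slide after turn [360.1 160.    6.4]
```

{"api": "servo_tool", "payload": {"slide": [[18,8,0],[36,16,0],[36,16,0],[36,16,0],[36,16,0],[36,16,0],[36,16,0],[36,16,0],[36,16,0],[36,16,0],[18,8,0],[0,0,0]], "turn": [0,0,0,0,0,0,0,0,0,0,0,0], "fingers": [-1,-1,-1,-1,-1,-1,-1,-1,-1,-1,-1,-1]}}

```text
time_s: 17.5
ee_pos: [0.6056, 0.0722, 0.1216]
tool_rot: [0.718, 0.696, -0.001, -0.0]
contact_force: [-1.0, -0.6, -0.7]
opening: 0.0271
gripper_force: 39.5
```

```bash
python3 -c "
from h import *
go(608.5,69,31,88)"
```

```text
t 17.5 pos [0.6056 0.0722 0.1216] phi 88.2 tilt 0.08 open 0.0271 grip 39.521833062171936 | turn 0.2 slide after turn [-3.1  3.  90.6]
```

{"api": "servo_tool", "payload": {"slide": [[-3,3,20],[0,0,30],[0,0,20],[0,0,10],[0,0,6],[0,0,4],[0,0,0],[0,0,0],[0,0,0],[0,0,0],[0,0,0]], "turn": [0,0,0,0,0,0,0,0,0,0,0], "fingers": [-1,-1,-1,-1,-1,-1,-1,-1,0.3,0.3,0.3]}}

```text
time_s: 18.88
ee_pos: [0.609, 0.0677, 0.0325]
tool_rot: [0.719, 0.695, 0.0, 0.0]
contact_force: [0.5, 0.7, 0.5]
opening: 0.0554
gripper_force: 0.0
```

```bash
python3 -c "
from h import *
go(446,152.4,110,7.3)"
```

```text
t 18.875 pos [0.609  0.0677 0.0325] phi 88.0 tilt 0.02 open 0.0554 grip 0.0 | turn 80.7 slide after turn [-150.9 -104.8  -77.5]
```

{"api": "servo_tool", "payload": {"slide": [[0,0,-38],[0,0,-40],[0,0,0],[0,0,0],[0,0,0],[0,0,0],[0,0,0],[0,0,0],[0,0,0],[0,0,0]], "turn": [0,0,10,10,10,10,10,10,10,10.7], "fingers": [0.3,0.3,1,1,1,1,1,1,1,1]}}

```text
time_s: 20.12
ee_pos: [0.6088, 0.0678, 0.1103]
tool_rot: [0.998, 0.061, 0.0, -0.0]
contact_force: [0.6, -0.1, 0.0]
opening: 0.0852
gripper_force: 0.0
```

{"api": "servo_tool", "payload": {"slide": [[-20,-14,0],[-43,-30,0],[-43,-30,0],[-30,-20,20],[-15,-11,30],[0,0,0],[0,0,0]], "turn": [0,0,0,0,0,0,0], "fingers": [1,1,1,1,1,1,1]}}

```text
time_s: 21.0
ee_pos: [0.4475, 0.1522, 0.0613]
tool_rot: [0.998, 0.063, 0.001, 0.0]
contact_force: [0.2, 0.3, 0.5]
opening: 0.0857
gripper_force: 0.0
```

```bash
python3 -c "
from h import *
snap('top','t5');p,_=snap('side','s5')
cv2.imwrite('pics/s5c.png',cv2.resize(p[140:340,230:450],None,fx=3,fy=3,interpolation=cv2.INTER_CUBIC))
go(446,152.4,4,7.3)"
```

```text
t 21.1 pos [0.4482 0.1522 0.0617] phi 7.2 tilt 0.2 open 0.0854 grip 0.0 | turn -0.1 slide after turn [-2.2 -0.5 57.7]
```

View pics/s5c.png

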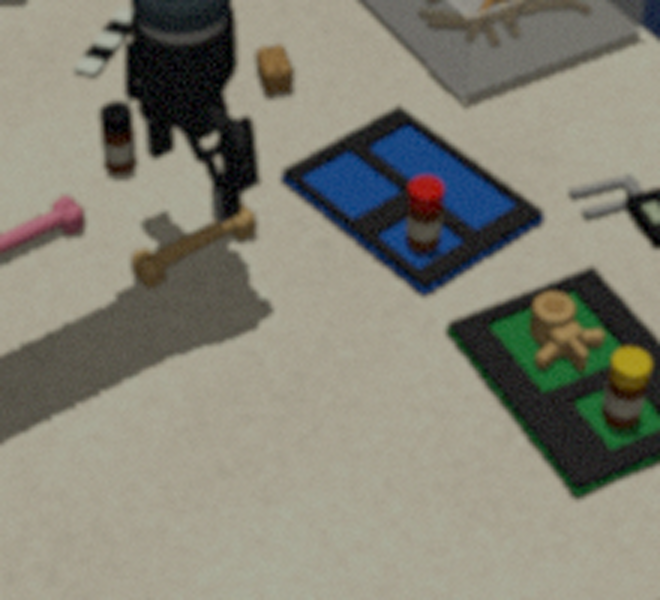

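All three placed pieces are sitting in their pockets, and the gripper straddles the long bone. I'll grasp it.

{"api": "servo_tool", "payload": {"slide": [[-2,0,25],[0,0,22],[0,0,10],[0,0,0],[0,0,0],[0,0,0],[0,0,0],[0,0,0],[0,0,-20],[0,0,-40],[0,0,-50],[0,0,0]], "turn": [0,0,0,0,0,0,0,0,0,0,0,0], "fingers": [1,1,1,1,-1,-1,-1,-1,-1,-1,-1,-1], "force": 50}}

```text
time_s: 22.6
ee_pos: [0.4466, 0.1538, 0.1164]
tool_rot: [0.998, 0.064, 0.003, -0.002]
contact_force: [-0.3, 1.6, -1.5]
opening: 0.013
gripper_force: 48.8
```

{"api": "servo_tool", "payload": {"slide": [[0,0,0],[0,0,0],[0,0,0],[0,0,0],[0,0,0],[0,0,0],[0,0,0],[0,0,0],[0,0,0],[0,0,0],[0,0,0]], "turn": [-9,-9,-9,-9,-9,-9,-9,-9,-9,-9,-3], "fingers": [-1,-1,-1,-1,-1,-1,-1,-1,-1,-1,-1]}}

```text
time_s: 23.98
ee_pos: [0.4424, 0.1518, 0.112]
tool_rot: [0.64, 0.768, -0.001, -0.001]
contact_force: [1.0, 0.5, -0.5]
opening: 0.0129
gripper_force: 48.7
```

```bash
python3 -c "
from h import *
go(664.7,125.4,115,100.4)"
```

```text
t 23.975 pos [0.4424 0.1518 0.112 ] phi 100.4 tilt 0.16 open 0.0129 grip 48.71666193008423 | turn 0.0 slide after turn [-66.1 213.9  -3. ]
```

{"api": "servo_tool", "payload": {"slide": [[-6,20,0],[-12,40,0],[-12,40,0],[-12,40,0],[-12,40,0],[-12,34,0],[0,0,25],[0,0,25],[0,0,20],[0,0,0],[0,0,0]], "turn": [0,0,0,0,0,0,0,0,0,0,0], "fingers": [-1,-1,-1,-1,-1,-1,-1,-1,-1,-1,-1]}}

```text
time_s: 25.35
ee_pos: [0.6665, 0.1256, 0.0436]
tool_rot: [0.641, 0.768, 0.0, 0.0]
contact_force: [0.3, -0.5, -1.0]
opening: 0.0127
gripper_force: 48.9
```

```bash
python3 -c "
from h import *
snap('top','t6');p,_=snap('side','s6')
cv2.imwrite('pics/s6c.png',cv2.resize(p[140:260,300:460],None,fx=4.5,fy=4.5,interpolation=cv2.INTER_CUBIC))
go(664.7,125.4,13,100.4)"
```

```text
t 25.45 pos [0.6672 0.1258 0.0447] phi 100.3 tilt 0.14 open 0.0129 grip 48.85597229003906 | turn -0.1 slide after turn [ 0.1 -2.6 31.7]
```

View pics/s6c.png

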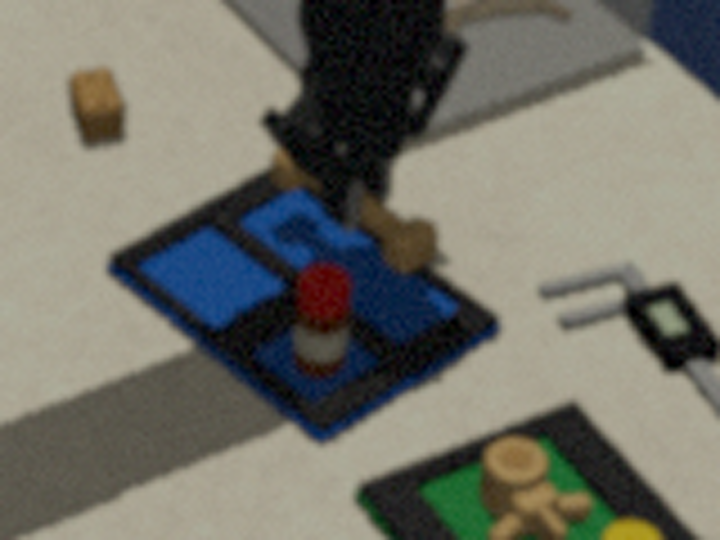

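{"api": "servo_tool", "payload": {"slide": [[0,-2.5,12],[0,0,10],[0,0,6],[0,0,3.5],[0,0,0],[0,0,0],[0,0,0],[0,0,0],[0,0,-20],[0,0,-40],[0,0,-40],[0,0,0]], "turn": [0,0,0,0,0,0,0,0,0,0,0,0], "fingers": [-1,-1,-1,-1,-1,-0.45,-0.45,-0.45,-0.45,0,1,1]}}

```text
time_s: 26.95
ee_pos: [0.6679, 0.1251, 0.1182]
tool_rot: [0.641, 0.767, 0.004, 0.003]
contact_force: [-0.2, 0.1, 0.6]
opening: 0.0767
gripper_force: 0.0
```

{"api": "servo_tool", "payload": {"slide": [[0,0,0],[0,0,0],[0,0,0]], "turn": [9.5,9.5,9.5], "fingers": [1,1,1]}}

```text
time_s: 27.32
ee_pos: [0.6632, 0.1252, 0.1119]
tool_rot: [0.812, 0.584, -0.0, -0.0]
contact_force: [-1.1, 0.6, -0.5]
opening: 0.0854
gripper_force: 0.0
```

```bash
python3 -c "
from h import *
X=cloud('top',np.load('pics/t0.npy'));P=X[168:192,178:208].reshape(-1,3);P=P[(P[:,2]>.012)&(P[:,2]<.05)&(P[:,0]>.5)];print(cv2.minAreaRect((P[:,:2]*1000).astype(np.float32)))
go(607,313.8,80,71.9)"
```

```text
((607.8609008789062, 314.4773864746094), (42.25070571899414, 28.711484909057617), 72.06103515625)
t 27.325 pos [0.6632 0.1252 0.1119] phi 71.5 tilt 0.04 open 0.0854 grip 0.0 | turn -0.4 slide after turn [ 161.8 -112.    31.9]
```

{"api": "servo_tool", "payload": {"slide": [[21,-14,0],[40,-28,0],[40,-28,0],[40,-28,0],[21.5,-14,32],[0,0,20],[0,0,0],[0,0,0]], "turn": [-0.4,0,0,0,0,0,0,0], "fingers": [1,1,1,1,1,1,1,1]}}

```text
time_s: 28.32
ee_pos: [0.6085, 0.3113, 0.0607]
tool_rot: [0.809, 0.588, 0.0, 0.001]
contact_force: [-0.2, 0.3, -0.1]
opening: 0.0854
gripper_force: 0.0
```

```bash
python3 -c "
from h import *
snap('top','t7');p,_=snap('side','s7')
cv2.imwrite('pics/s7c.png',cv2.resize(p[120:260,270:450],None,fx=4,fy=4,interpolation=cv2.INTER_CUBIC))
go(607.5,314.2,4,72)"
```

```text
t 28.425 pos [0.6089 0.312  0.0614] phi 72.0 tilt 0.15 open 0.0854 grip 0.0 | turn 0.0 slide after turn [ 1.6 -2.  57.4]
```

View pics/s7c.png

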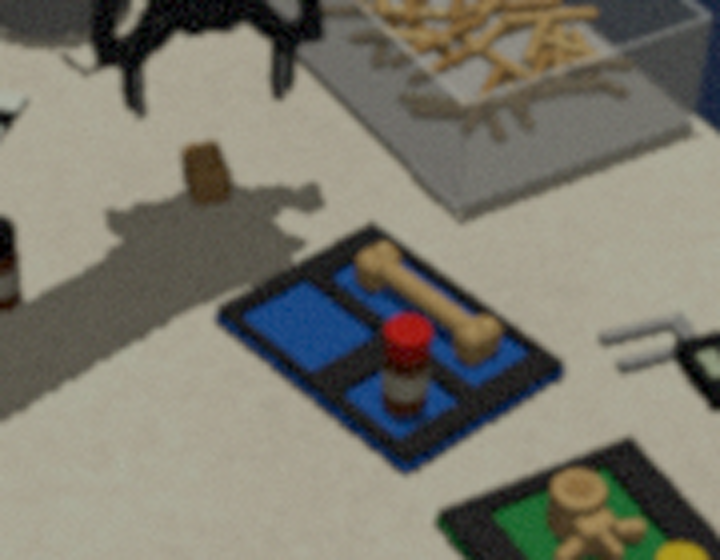

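The long bone is in its pocket. The knucklebone is next.

{"api": "servo_tool", "payload": {"slide": [[1.5,-2,25],[0,0,22],[0,0,10],[0,0,0],[0,0,0],[0,0,0],[0,0,0],[0,0,0],[0,0,-20],[0,0,-40],[0,0,-40],[0,0,0]], "turn": [0,0,0,0,0,0,0,0,0,0,0,0], "fingers": [1,1,1,1,-1,-1,-1,-1,-1,-1,-1,-1], "force": 50}}

```text
time_s: 29.92
ee_pos: [0.6092, 0.3172, 0.1088]
tool_rot: [0.808, 0.589, 0.005, 0.001]
contact_force: [0.0, -0.0, -0.3]
opening: 0.027
gripper_force: 49.8
```

{"api": "servo_tool", "payload": {"slide": [[0,0,0],[0,0,0],[0,0,0],[0,0,0],[0,0,0],[0,0,0],[0,0,0],[0,0,0]], "turn": [9,9,9,9,9,9,7.6,0], "fingers": [-1,-1,-1,-1,-1,-1,-1,-1]}}

```text
time_s: 30.92
ee_pos: [0.6047, 0.3162, 0.102]
tool_rot: [0.996, 0.093, -0.001, 0.0]
contact_force: [-0.8, 0.7, -0.3]
opening: 0.0272
gripper_force: 49.8
```

```bash
python3 -c "
from h import *
go(593.3,153.1,110,10.4)"
```

```text
t 30.925 pos [0.6047 0.3162 0.102 ] phi 10.7 tilt 0.1 open 0.0272 grip 49.78315830230713 | turn 0.3 slide after turn [-40.6 158.4  -8. ]
```

{"api": "servo_tool", "payload": {"slide": [[-6,20,0],[-10,40,0],[-10,40,0],[-10,40,0],[-4.6,18.4,0],[0,0,20],[0,0,25],[0,0,15],[0,0,0],[0,0,0]], "turn": [0.3,0,0,0,0,0,0,0,0,0], "fingers": [-1,-1,-1,-1,-1,-1,-1,-1,-1,-1]}}

```text
time_s: 32.17
ee_pos: [0.5943, 0.1535, 0.0427]
tool_rot: [0.996, 0.09, 0.0, 0.0]
contact_force: [0.1, -0.0, -0.2]
opening: 0.0272
gripper_force: 49.8
```

```bash
python3 -c "
from h import *
go(593.3,153.1,13,10.4)"
```

```text
t 32.175 pos [0.5943 0.1535 0.0427] phi 10.3 tilt 0.03 open 0.0272 grip 49.77705180644989 | turn -0.1 slide after turn [-1.   0.3 29.7]
```

{"api": "servo_tool", "payload": {"slide": [[-1,0,12],[0,0,10],[0,0,5],[0,0,2.5],[0,0,0],[0,0,0],[0,0,0],[0,0,-20],[0,0,-40],[0,0,-50],[0,0,-50],[-40,0,0]], "turn": [0,0,0,0,0,0,0,0,0,0,0,0], "fingers": [-1,-1,-1,-1,-1,-0.15,-0.15,-0.15,-0.15,0,0.5,1]}}

```text
time_s: 33.67
ee_pos: [0.5599, 0.1459, 0.1803]
tool_rot: [0.996, 0.089, 0.007, -0.001]
contact_force: [-0.1, -0.3, -0.6]
opening: 0.0771
gripper_force: 0.0
```

{"api": "servo_tool", "payload": {"slide": [[-40,0,0],[-40,0,0],[-40,0,0],[0,0,0],[0,0,0],[0,0,0]], "turn": [0,0,0,0,0,0], "fingers": [1,1,1,1,1,1]}}

```text
time_s: 34.42
ee_pos: [0.4374, 0.124, 0.1742]
tool_rot: [0.996, 0.089, 0.001, 0.0]
contact_force: [0.2, -0.7, -0.6]
opening: 0.0854
gripper_force: 0.0
```

```bash
python3 -c "
from h import *
p,d=snap('top','t8');q,_=snap('side','s8')
a=cv2.resize(np.clip(p[125:285,180:500]*1.5,0,255).astype(np.uint8),None,fx=1.9,fy=1.9,interpolation=cv2.INTER_CUBIC)
b=cv2.resize(q[150:310,300:492],None,fx=1.7,fy=1.7,interpolation=cv2.INTER_CUBIC)
o=np.zeros((580,608,3),np.uint8);o[:304]=a[:304,:608];o[304:576,:326]=b[:272,:326];cv2.imwrite('pics/f.png',o)
d[d==0]=9;X=cloud('top',d);blue=((593.3,153.1),(608.7,69.1),(664.7,125.4));gr=((640.2,-77.2),(636.8,-157.2))
for n,c,y,r in(('kn',blue[0],10.4,30),('red',blue[1],10.4,26),('long',blue[2],10.4,68),('vert',gr[0],-2.2,40),('yel',gr[1],-2.2,26)):
    a=np.radians(y);L=X[...,:2].reshape(-1,2)*1000-c;L=L@np.array([[np.cos(a),-np.sin(a)],[np.sin(a),np.cos(a)]]);Z=X[...,2].ravel()*1000
    rx=25 if n=='long' else r;m=(abs(L[:,0])<rx)&(abs(L[:,1])<r)&(Z>(19 if n!='red' and n!='yel' else 55))&(Z<90)
    print(n,m.sum(),'off',L[m].mean(0).round(1),'min',L[m].min(0).round(1),'max',L[m].max(0).round(1),'z95',np.percentile(Z[m],95).round(1),'z',np.median(Z[m]).round(1))
"
```

```text
kn 246 off [-2.2 -0.4] min [-22.  -14.2] max [19.7 14.3] z95 39.7 z 34.9
red 141 off [-0.5 -1. ] min [-14.1 -14.4] max [15.  12.7] z95 71.0 z 67.9
long 432 off [-2.4  1.9] min [-16.3 -52.8] max [13.2 57.3] z95 34.3 z 28.8
vert 320 off [-1.3  2.4] min [-28.6 -39. ] max [28.9 28.9] z95 41.7 z 32.9
yel 142 off [-0.3  1.2] min [-13.4 -12.8] max [14.5 14.5] z95 71.4 z 67.5
```

View pics/f.png

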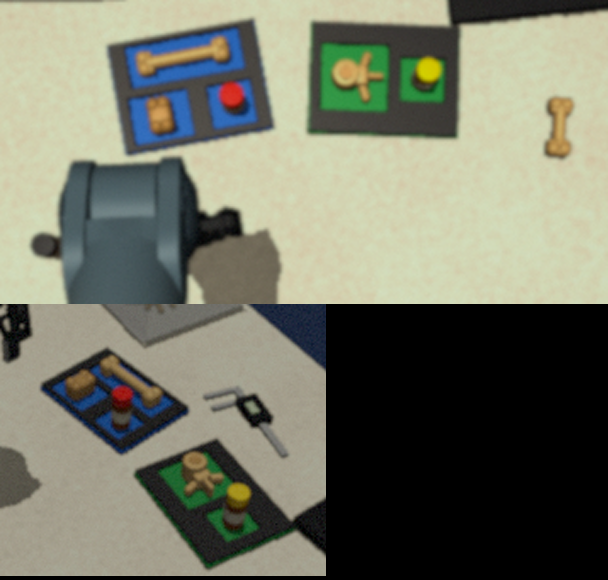

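All five pieces lie flat in their pockets, well centred, and the short bone and black vial haven't moved. Handing in.

```bash
python3 -c "
from plant import env
print(env.close_job())"
```

```text
the job is handed in; nothing more can be done
None
```

I placed all five pieces in their pockets and handed the job in after about 35 s of robot time. The last camera check showed them flat and within about 4 mm of centre, with the spares never touched; the judge returned no verdict.

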